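# Seat the brass loupe on the three-point viewing stand

## Robot

A 6-joint arm with a two-finger parallel gripper is mounted at the origin on the work surface. World frame = base frame: x ahead of the robot, y to its left, z up, the work surface at z = 0. Lengths are in m, angles in rad, forces in N, time in s.
With the tool pointing down it reaches from about 0.25 to 0.775 m from the base axis. Payload 4 kg.
Tool frame: the origin (TCP) lies midway between the tips of the shut fingers; the grasp point (between the pads) lies 19 mm behind it (robot.grasp_offset is the distance from the TCP to the grasp point, in m); z points along the fingers, y is the direction in which the jaws open and shut (so a half turn about z gives the same grasp; the last joint's range is limited). The gripper opens to 94 mm and grips with 3 to 60 N. Pads are 16 mm wide; open, the fingers measure 119 mm over their backs; the gripper's body (75 mm by 177 mm) begins 78 mm behind the grasp point.
Start: joints at [1.12, 0.087, 1.371, -0, 1.684, -0.103], TCP at [0.187, 0.517, 0.206] pointing down, gripper open.
Joint ranges: [-3.1, 3.1], [-0.76, 2.03], [0.27, 2.55], [-1.08, 4.22], [0.17, 2.65], [-2.57, 2.57]. Speed limits (rad/s): [2.79, 2.79, 3.14, 3.14, 3.14, 3.14].

## Interface

Orientations are given as [roll, pitch, yaw] about the fixed x, y, z axes, in that order (R = Rz(yaw) Ry(pitch) Rx(roll)).
In Python, from bench import status, viewer, order, robot gives the robot as it stands. The module is installed in compiled form; this text tells all that it offers.
- The arm moves only by the tool move_arm, never from a script. Its argument "targets" is a list of rows, each a list of 3 entries, a list of its own where there are three numbers: the shift along the tool's x, y, z in mm, then the turn, a rotation vector about the tool's x, y, z in degrees, then the opening, from -1 (shut) to 1 (fully open). A call has 1 to 20 rows; each row is the pose to reach, as a shift and turn from the pose commanded when the call began, along the tool's axes at that moment; what a row does not reach only later rows make up. A row lasts 1/8 s, in which the tool goes at most 62.5 mm and 10.7 degrees, less where a joint would pass 70% of its speed; a pose out of reach is approached as far as the arm can. A call with a gripper value outside its range is refused whole. The fingers move at their own pace and stop on an object; the grip force is fixed at half the most. Time passes only in rows, so rows that repeat a pose let the fingers close. It gives the time, the measured TCP pose, the force and the opening at its end, in the units of the state.
- status.get_obs(): the state, without advancing time (a new reading comes with each control period).
- viewer.snapshot(name): name is "scene" or "top"; returns the picture (400x640x3 uint8, red, green, blue); there is no depth.
- viewer.camera_model(name): a dict with "K" (3x3 intrinsics, pixels), "xyz" and "attitude" of the camera in the world. Camera axes: x right, y up, looking along -z (the intrinsics and any distortion apply to the point x, -y, -z); pixel columns grow to the right and rows downward; lengths in m; the calibration is good to about 2 mm. A picture is of the moment at which its call begins. camera_model takes no time and is no camera call.
- order.close_job(): hands the job in, once; it reports no verdict.
The state is a dict: "time": time; "joint_positions": joint angles; "qvel": joint speeds; "joint_torque": joint torques, N m; "tool_pos": TCP position; "ee_rot": TCP orientation; "wrist_force": force on the tool from outside, world axes, zero at the start; "wrist_torque": the same for the moment, N m; "width": finger opening in m.
Only numpy, scipy, OpenCV 4.12 (cv2) and the standard library are available. Lean on these libraries where they do the work, as an engineer would, in place of code of your own. Each camera call takes 0.05 s, during which the arm holds its last target. There are 200 camera calls.

## Task

At the counter of the marble shop, pick up the brass-barrelled loupe (not the smaller black one) and put it glass up on the three-armed brass viewing stand, centred between the three posts, so that it bears on all three arms, level and unable to rock, then let go. It is glass: set it down rather than dropping it, and leave the black loupe and the white alabaster box where they stand.

Things in the scene. Friction and masses are not known exactly. Their poses are not given: they have to be found in the camera images.
- loupe: The loupe to seat: upright brass barrel 56 mm in diameter, 40 mm high, dark ring near its foot, pale blue glass dome on top (47 mm over all); about 0.26 kg. Stands glass up on the counter. Origin: centre of its flat underside; z up towards the glass. Round: yaw does not matter; grip the barrel across its diameter from above.
- stand: Fixed viewing stand: black disc base 130 mm across, green stone on it, three brass posts 8 mm thick, 47 mm from the centre, 120 degrees apart. From each a flat arm 10 mm wide runs inward to 8 mm from the centre; all arm tops are 60 mm above the origin and bear the loupe. Post tips reach 68 mm; the centred loupe clears each by 15 mm. Origin: centre of base underside; z up, x to one post.
- black_loupe: Bystander: a smaller loupe with a black barrel 44 mm in diameter and 32 mm high (39 mm over its glass), 0.12 kg, standing on the counter. Origin: centre of its underside, z up. Leave it.
- alabaster_box: Bystander: a white round alabaster box with a knobbed lid in one piece, 63 mm in diameter and 61 mm high, 0.3 kg, standing on the counter. Origin: centre of its underside, z up. Leave it.
There are look-alikes about, which are no part of the job. What is shaped like the stand but blue is not meant.

How it is judged:
At the end, for the whole second after the job is handed in: The brass loupe stands let go and at rest, glass up, its weight on the stand's three arms: centre within 15 mm of the stand's centre, underside 57.5 to 62.5 mm above the stand's origin, level within 0.05 rad (so that all three arms bear) (horizontal distance between loupe and stand below 0.015 m and z of loupe in the frame of stand between 0.0575 and 0.0625 m and angle between loupe's own z axis and vertical below 0.05 rad and contact force between loupe and stand above 0.5 N and linear speed of loupe below 0.02 m/s and angular speed of loupe below 0.2 rad/s); the robot touches nothing.
It fails at once if the brass loupe is dropped (falls faster than 0.5 m/s out of the fingers) (linear speed of loupe above 0.5 m/s and contact force between the fingers and loupe below 0.1 N).
It fails at once if the black loupe is moved more than 30 mm (distance of black_loupe from where it was at the start of the episode above 0.03 m).
It fails at once if the alabaster box is moved more than 30 mm (distance of alabaster_box from where it was at the start of the episode above 0.03 m).
It also fails if it takes over 35 s, if anything falls off the work surface, if the arm or the gripper's body presses on something with over 40 N, if the wrist force passes 120 N, or if a joint passes its speed limit or range.

## Working session

There is one attempt and no reset: what is moved stays moved. The work goes in short steps, Python scripts to look and compute and a tool call to move; the robot and the scene stay as the last step left them, time stands still between calls to the robot, and variables do not carry over. Pictures are saved under pics/ and viewed, about 8 in all and at most 12, crops included, and the job is handed in when it is done.

Besides the shell and the picture viewer there is one more tool, called as name(argument=value, ...) on one line, values as JSON. move_arm: Moves the arm, as the interface text tells. Its arguments: {"type":"object","properties":{"targets":{"type":"array"}},"required":["targets"]}

```bash
mkdir -p pics
python3 - <<'E'
from bench import status, viewer
import cv2, numpy as np
for n in("scene","top"):
    im=viewer.snapshot(n); cv2.imwrite(f"pics/{n}0.png",im[:,:,::-1]); print(n,viewer.camera_model(n))
print(status.get_obs())
E
```

```text
scene {'K': array([[412.28633454,   0.        , 314.94193424],
       [  0.        , 412.28633454, 194.22082654],
       [  0.        ,   0.        ,   1.        ]]), 'xyz': array([ 1.06983442, -0.3929686 ,  0.7789611 ]), 'attitude': array([ 0.74462837, -0.0027112 ,  1.0061711 ])}
top {'K': array([[446.41791672,   0.        , 315.58289346],
       [  0.        , 446.41791672, 204.12317904],
       [  0.        ,   0.        ,   1.        ]]), 'xyz': array([ 0.37582126, -0.0228732 ,  0.97659788]), 'attitude': array([ 0.11723882, -0.00551615, -1.58689768])}
{'time': 0.1, 'joint_positions': array([ 1.11987704e+00,  8.78840722e-02,  1.37207329e+00,  2.18939459e-05,
        1.68361154e+00, -1.03097824e-01]), 'qvel': array([ 2.83462678e-03, -7.20445222e-04, -3.92440328e-03, -5.79229958e-05,
        9.38845526e-04, -1.29164868e-03]), 'joint_torque': array([ 2.14369466e-03, -3.41248584e+01, -3.03304517e+01,  7.18999933e-02,
        3.04026715e-02, -1.04260494e-04]), 'tool_pos': array([0.18724974, 0.51662396, 0.20443473]), 'ee_rot': array([-3.13962913e+00, -2.25030509e-04,  2.79377341e+00]), 'wrist_force': array([-0.2180131 , -1.39659328, -0.22099388]), 'wrist_torque': array([ 0.03251457, -0.03502443, -0.01935284]), 'width': 0.09402388509571076}
```

View pics/top0.png

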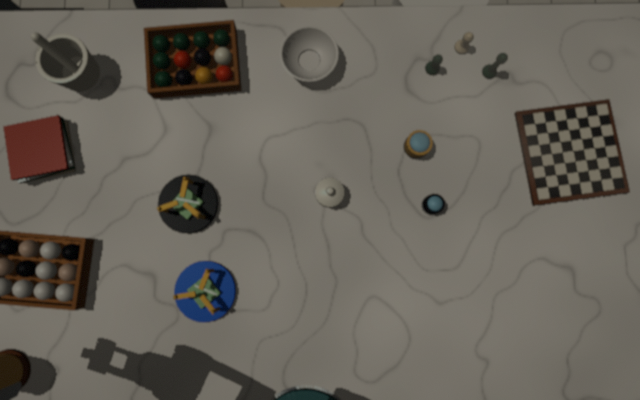

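View pics/scene0.png

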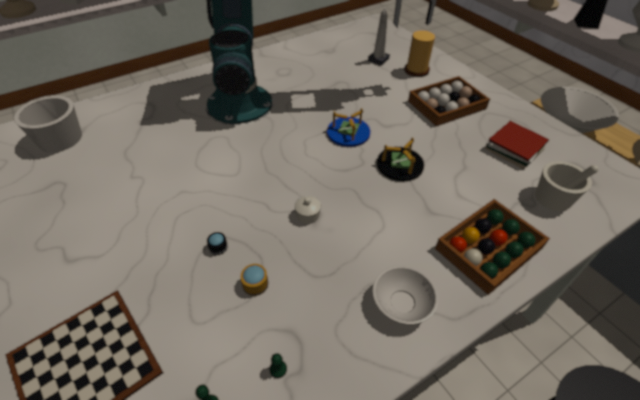

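The top view shows the brass loupe at (419,143) and the smaller black loupe at (433,204). The alabaster box is at (330,192). The two stands are one on a black disc at (188,204) and one on a blue disc at (205,291), which is the look-alike. The target is the black-disc stand plus the larger, brass-barrelled loupe. I'll measure both and confirm with crops.

```bash
cat > h.py <<'E'
from bench import status, viewer, order, robot
import cv2, numpy as np
from scipy.spatial.transform import Rotation as R
C={n:viewer.camera_model(n) for n in("scene","top")}
def ray(n,uv):
    c=C[n];d=np.linalg.inv(c["K"])@[uv[0],uv[1],1]
    return c["xyz"],R.from_euler("xyz",c["attitude"]).as_matrix()@(d*[1,-1,-1])
def plane(n,uv,z):
    o,d=ray(n,uv);return (o+d*(z-o[2])/d[2])
def proj(n,p):
    c=C[n];q=R.from_euler("xyz",c["attitude"]).as_matrix().T@(np.array(p)-c["xyz"])*[1,-1,-1]
    q=c["K"]@q;return q[:2]/q[2]
def blobs(im,lo,hi,box,amin=15):
    x0,y0,x1,y1=box;h=cv2.cvtColor(im[y0:y1,x0:x1],cv2.COLOR_RGB2HSV)
    m=cv2.inRange(h,np.array(lo),np.array(hi))
    n,l,s,c=cv2.connectedComponentsWithStats(m)
    return [(c[i]+[x0,y0],s[i]) for i in range(1,n) if s[i,4]>=amin]
E
python3 - <<'E'
from h import *
t=cv2.imread("pics/top0.png")[:,:,::-1];s=cv2.imread("pics/scene0.png")[:,:,::-1]
print("base",proj("top",[0,0,0]),proj("scene",[0,0,0]),"tcp",proj("top",[.187,.517,.206]),proj("scene",[.187,.517,.206]))
for n,im,b in(("top",t,(395,120,455,225)),("scene",s,(195,225,280,305))):
  print(n,"glass")
  for c,st in blobs(im,(90,50,60),(115,255,255),b): print(c,st,plane(n,c,.043).round(4),plane(n,c,.036).round(4))
  print(n,"brass")
  for c,st in blobs(im,(10,110,60),(30,255,255),b): print(c,st,plane(n,c,.02).round(4))
for n,im,b in(("top",t,(145,165,230,240)),("scene",s,(370,130,430,190))):
  print(n,"dark")
  for c,st in blobs(im,(0,0,0),(180,255,45),b,40): print(c,st)
  print(n,"brass")
  for c,st in blobs(im,(10,110,60),(30,255,255),b,4): print(c,st)
f=lambda im,x0,y0,w,h:cv2.resize(im[y0:y0+h,x0:x0+w,::-1],(400,300),interpolation=cv2.INTER_CUBIC)
o=np.vstack([np.hstack([f(t,148,166,80,60+15)[:300],f(t,385,122,80,60+30)]),np.hstack([f(s,360,125,80,60),f(s,200,225,80,75)])])
cv2.imwrite("pics/crop1.png",cv2.convertScaleAbs(o,alpha=1.6))
E
```

```text
base [304.87508573 439.33145647] [239.58551602 103.59639858] tcp [-11.11688986 376.78486026] [411.59976529  24.48386282]
top glass
[419.275      141.93333333] [ 16  14  18  17 240] [ 0.6165 -0.2542  0.043 ] [ 0.6183 -0.256   0.036 ]
[434.41975309 203.        ] [ 33  76  14  15 162] [ 0.4842 -0.2805  0.043 ] [ 0.485  -0.2824  0.036 ]
top brass
[416.89440994 146.45962733] [ 10  12  28  24 161] [ 0.6123 -0.2542  0.02  ]
scene glass
[215.94244604 238.66906475] [ 14   8  15  12 139] [ 0.4941 -0.2845  0.043 ] [ 0.4887 -0.2835  0.036 ]
[253.36480687 274.32618026] [ 49  42  19  16 233] [ 0.6198 -0.2555  0.043 ] [ 0.6155 -0.2542  0.036 ]
scene brass
[255.44396552 281.12931034] [ 46  39  26  29 232] [ 0.6228 -0.2549  0.02  ]
top dark
[170.35014837 190.3264095 ] [ 14  11  24  28 337]
[195.27917189 207.79171895] [  15   10   59   58 1594]
top brass
[183.2195122 186.6504065] [ 34  11   9  21 123]
[167.12408759 205.24817518] [ 12  35  21  12 137]
[191.30172414 209.5       ] [ 38  37  17  16 116]
scene dark
[398.68813131 167.55555556] [  7  20  46  31 792]
scene brass
[408.50769231 150.89230769] [ 33   9  12  24 130]
[392.43859649 148.22807018] [14 16 17  5 57]
```

View pics/crop1.png

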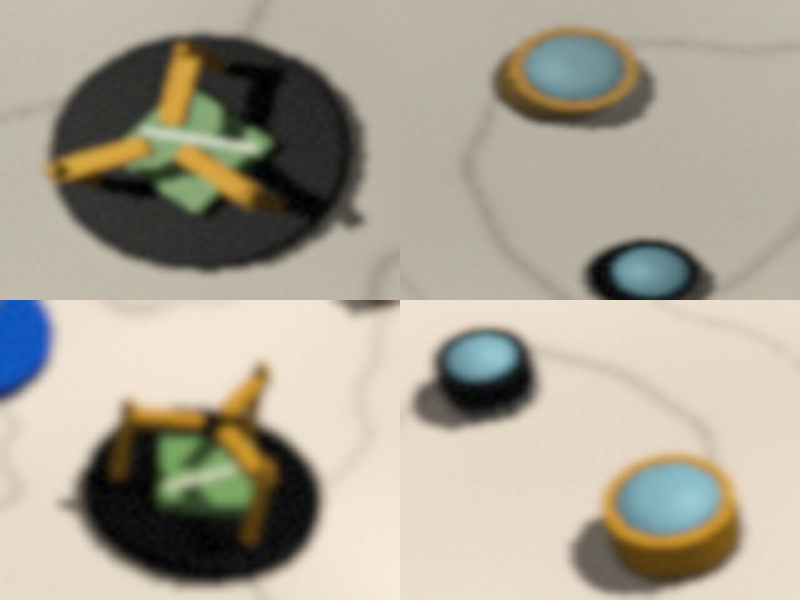

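The crop confirms it. The black-disc stand has three brass arms around green stone. The brass loupe is the upper right one in the top crop and the lower right one in the scene crop, and the black one is smaller. Next is the stand's centre, from the post tips in both views and from the disc outline.

Run:
```python
from h import *
from scipy.optimize import least_squares
T={"top":[(185.4,177.2),(159.6,209),(199.6,214.8)],"scene":[(385.6,146),(412.4,139.3),(414.4,158)]}
for n in T:
  P=np.array([plane(n,u,.067)[:2] for u in T[n]])
  r=least_squares(lambda q:np.r_[[P[i]-q[:2]-.047*np.array([np.cos(q[2]+k*2.0944),np.sin(q[2]+k*2.0944)]) for i,k in zip(range(3),(0,1,2) if np.cross(P[1]-P[0],P[2]-P[0])>0 else (0,2,1))]].ravel(),[*P.mean(0),np.arctan2(*(P[0]-P.mean(0))[::-1])])
  c=r.x[:2];print(n,c.round(4),"yaw deg",np.degrees(r.x[2])%120,"res mm",(r.fun*1e3).round(1),"radii",np.linalg.norm(P-P.mean(0),axis=1).round(4))
# disc outline
for n,b in(("top",(145,165,230,242)),("scene",(370,135,432,190))):
  im=cv2.imread(f"pics/{n}0.png");x0,y0,x1,y1=b
  m=(im[y0:y1,x0:x1].max(2)<(52 if n=="top" else 60)).astype(np.uint8)
  k,l,s,_=cv2.connectedComponentsWithStats(m)
  m=np.isin(l,[i for i in range(1,k) if s[i,4]>60])
  p=cv2.convexHull(np.argwhere(m)[:,::-1].astype(np.float32)+[x0,y0])[:,0] if 0 else cv2.convexHull((np.argwhere(m)[:,::-1]+[x0,y0]).astype(np.int32))[:,0]
  W=np.array([plane(n,u,.006)[:2] for u in p])
  r=least_squares(lambda q:np.hypot(*(W-q[:2]).T)-q[2],[*W.mean(0),.065],loss="soft_l1",f_scale=.001)
  print(n,"disc",r.x.round(4),"rms",np.sqrt((r.fun**2).mean()).round(4))
# loupe: outlines of brass+glass top
for n,b in(("top",(395,120,455,175)),("scene",(230,255,280,305))):
  im=cv2.imread(f"pics/{n}0.png");x0,y0,x1,y1=b
  h=cv2.cvtColor(im[y0:y1,x0:x1],cv2.COLOR_BGR2HSV);g=cv2.inRange(h,(90,50,40),(115,255,255))
  c=max(cv2.findContours(g,0,1)[0],key=cv2.contourArea);e=cv2.fitEllipse(c);u=np.array(e[0])+[x0,y0]
  print(n,"glass",u,e[1],plane(n,u,.041).round(4))
o=status.get_obs();print(o["tool_pos"],o["ee_rot"],robot.grasp_offset)
```

```text
top [0.4951 0.2451] yaw deg 111.23863220221658 res mm [ 1.4  0.1 -0.3  0.6 -1.1 -0.8] radii [0.0484 0.0477 0.0483]
scene [0.5007 0.2466] yaw deg 111.20670689407476 res mm [-1.5 -0.3  2.9 -2.6 -1.5  3. ] radii [0.0482 0.0435 0.0452]
top disc [0.4955 0.2472 0.0649] rms 0.0017
scene disc [0.4953 0.2469 0.0658] rms 0.0021
top glass [419.28974342 141.94112015] (16.275222778320312, 16.95709800720215) [ 0.617  -0.2547  0.041 ]
scene glass [253.34574127 274.33697701] (14.790018081665039, 18.088369369506836) [ 0.6185 -0.2552  0.041 ]
[0.18724974 0.51662396 0.20443473] [-3.13962913e+00 -2.25030509e-04  2.79377341e+00] 0.0188<stdin>:6: DeprecationWarning: Arrays of 2-dimensional vectors are deprecated. Use arrays of 3-dimensional vectors instead. (deprecated in NumPy 2.0)
```

```bash
cat >> h.py <<'E'
def shift(target):
    o=status.get_obs();M=R.from_euler("xyz",o["ee_rot"]).as_matrix()
    jaw=np.degrees(np.arctan2(M[1,1],M[0,1]))%180
    print("t",o["time"],"tcp",o["tool_pos"].round(4),"rot",o["ee_rot"].round(4),"jaw deg",jaw.round(1),"w",round(o["width"],4),"F",o["wrist_force"].round(1))
    print("shift mm",(M.T@(np.array(target)-o["tool_pos"])*1e3).round(1))
E
python3 -c "
from h import *
shift([.6175,-.255,.13])"
```

```text
t 0.1 tcp [0.1872 0.5166 0.2044] rot [-3.1396e+00 -2.0000e-04  2.7938e+00] jaw deg 70.1 w 0.094 F [-0.2 -1.4 -0.2]
shift mm [-667.5 -578.6   75.4]
```

move_arm(targets=[[[-110, -95, 10], [0, 0, -4], 1], [[-220, -190, 20], [0, 0, -8], 1], [[-330, -287, 35], [0, 0, -11], 1], [[-440, -382, 50], [0, 0, -11], 1], [[-550, -477, 65], [0, 0, -11], 1], [[-667, -578, 75], [0, 0, -11], 1], [[-667, -578, 75], [0, 0, -11], 1], [[-667, -578, 75], [0, 0, -11], 1], [[-667, -578, 75], [0, 0, -11], 1], [[-667, -578, 75], [0, 0, -11], 1], [[-667, -578, 75], [0, 0, -11], 1], [[-667, -578, 75], [0, 0, -11], 1], [[-667, -578, 75], [0, 0, -11], 1], [[-667, -578, 75], [0, 0, -11], 1], [[-667, -578, 75], [0, 0, -11], 1], [[-667, -578, 75], [0, 0, -11], 1], [[-667, -578, 75], [0, 0, -11], 1], [[-667, -578, 75], [0, 0, -11], 1]])

```text
time: 2.35
tool_pos: [0.6175, -0.2521, 0.1316]
ee_rot: [-3.142, 0.001, 2.988]
wrist_force: [0.4, 0.5, -0.3]
width: 0.0942
```

```bash
python3 -c "
from h import *
shift([.6175,-.255,.010])
print(status.get_obs()['joint_positions'])
im=viewer.snapshot('scene')[180:330,140:340,::-1];cv2.imwrite('pics/pre.png',cv2.resize(im,(800,600)))"
```

```text
t 2.35 tcp [ 0.6175 -0.2521  0.1316] rot [-3.1415e+00  1.2000e-03  2.9876e+00] jaw deg 81.2 w 0.0942 F [ 0.4  0.5 -0.3]
shift mm [ -0.3  -2.9 121.6]
[-4.72732454e-01  3.69443794e-01  1.17817192e+00  3.04732886e-04
  1.59285673e+00 -1.88950911e+00]
```

View pics/pre.png

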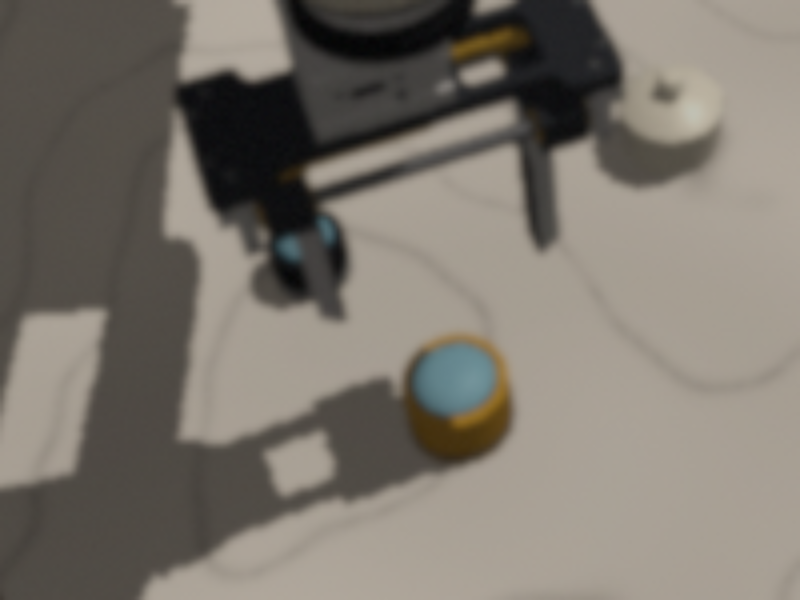

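The open fingers straddle the loupe's line, with tips near crop (335,310) and (540,245). The black loupe at (310,250) lies behind them and clear. I'll descend, then close.

move_arm(targets=[[[0, -3, 25], [0, 0, 0], 1], [[0, -3, 50], [0, 0, 0], 1], [[0, -3, 70], [0, 0, 0], 1], [[0, -3, 85], [0, 0, 0], 1], [[0, -3, 98], [0, 0, 0], 1], [[0, -3, 108], [0, 0, 0], 1], [[0, -3, 116], [0, 0, 0], 1], [[0, -3, 121], [0, 0, 0], 1], [[0, -3, 121], [0, 0, 0], 1], [[0, -3, 121], [0, 0, 0], 1], [[0, -3, 121], [0, 0, 0], 1]])

```text
time: 3.78
tool_pos: [0.6174, -0.2567, 0.0101]
ee_rot: [-3.141, 0.001, 2.986]
wrist_force: [-0.2, -0.2, 0.7]
width: 0.094
```

move_arm(targets=[[[0, 0, 0], [0, 0, 0], 0.5], [[0, 0, 0], [0, 0, 0], 0.3], [[0, 0, 0], [0, 0, 0], 0.2], [[0, 0, 0], [0, 0, 0], 0.1], [[0, 0, 0], [0, 0, 0], 0], [[0, 0, 0], [0, 0, 0], -1], [[0, 0, 0], [0, 0, 0], -1], [[0, 0, 0], [0, 0, 0], -1], [[0, 0, 0], [0, 0, 0], -1], [[0, 0, 0], [0, 0, 0], -1]])

```text
time: 5.03
tool_pos: [0.6171, -0.2564, 0.0094]
ee_rot: [3.141, -0.0, 2.986]
wrist_force: [0.5, 2.1, -0.1]
width: 0.0559
```

```bash
python3 -c "
from h import *
shift([.6175,-.255,.010])"
```

```text
t 5.025 tcp [ 0.6171 -0.2564  0.0094] rot [ 3.1412 -0.      2.9859] jaw deg 81.1 w 0.0559 F [ 0.5  2.1 -0.1]
shift mm [-0.2  1.5 -0.6]
```

The width is 55.9 mm, so it's gripped across the diameter. I'll lift and carry it over the stand.

move_arm(targets=[[[0, 0, -8], [0, 0, 0], -1], [[0, 0, -25], [0, 0, 0], -1], [[0, 0, -50], [0, 0, 0], -1], [[0, 0, -80], [0, 0, 0], -1], [[0, 0, -110], [0, 0, 0], -1], [[0, 0, -130], [0, 0, 0], -1], [[0, 0, -140], [0, 0, 0], -1], [[0, 0, -140], [0, 0, 0], -1], [[0, 0, -140], [0, 0, 0], -1]])

```text
time: 6.15
tool_pos: [0.6164, -0.2563, 0.1477]
ee_rot: [3.141, -0.003, 2.986]
wrist_force: [-0.6, 0.1, -2.9]
width: 0.0559
```

move_arm(targets=[[[4, 10, 0], [0, 0, 0], -1], [[12, 30, 0], [0, 0, 0], -1], [[24, 60, 0], [0, 0, 0], -1], [[40, 97, 0], [0, 0, 0], -1], [[56, 135, 0], [0, 0, 0], -1], [[73, 175, 0], [0, 0, 0], -1], [[90, 216, 0], [0, 0, 0], -1], [[107, 257, 0], [0, 0, 0], -1], [[124, 298, 0], [0, 0, 0], -1], [[140, 337, 0], [0, 0, 0], -1], [[156, 375, 0], [0, 0, 0], -1], [[170, 410, 0], [0, 0, 0], -1], [[182, 438, 0], [0, 0, 0], -1], [[190, 460, 0], [0, 0, 0], -1], [[195, 472, 0], [0, 0, 0], -1], [[197, 478, 0], [0, 0, 0], -1], [[197, 478, 0], [0, 0, 0], -1], [[197, 478, 0], [0, 0, 0], -1], [[197, 478, 0], [0, 0, 0], -1]])

```text
time: 8.52
tool_pos: [0.4969, 0.2455, 0.1495]
ee_rot: [-3.142, 0.0, 2.985]
wrist_force: [0.3, 0.7, -3.2]
width: 0.0554
```

```bash
python3 -c "
from h import *
shift([.496,.246,.070])
im=viewer.snapshot('scene')[75:225,300:500,::-1];cv2.imwrite('pics/over.png',cv2.resize(im,(800,600)))"
```

```text
t 8.525 tcp [0.4969 0.2455 0.1495] rot [-3.1415e+00  1.0000e-04  2.9846e+00] jaw deg 81.0 w 0.0554 F [ 0.3  0.7 -3.2]
shift mm [ 1.   0.4 79.5]
```

View pics/over.png

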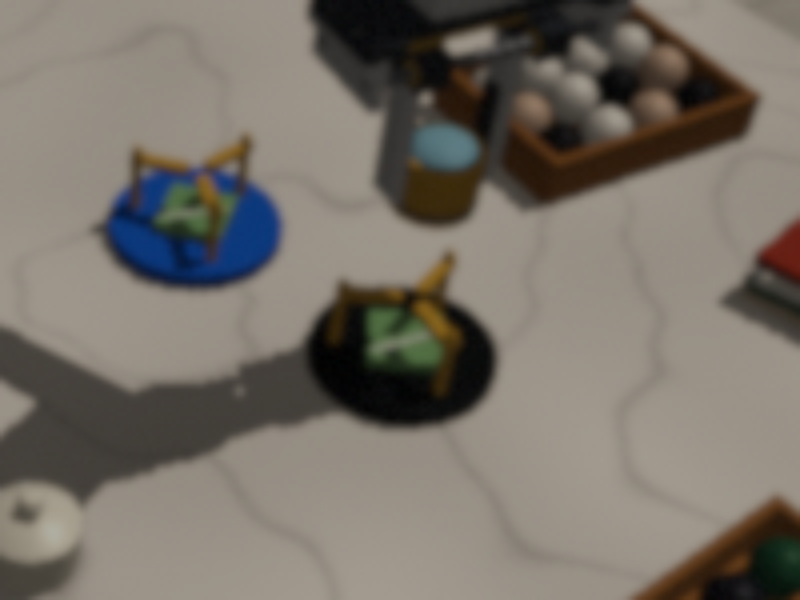

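The loupe is held upright, with its glass at crop (446,148) → px (411.5,112), above the black-disc stand. I'll check its position by ray and descend part way.

move_arm(targets=[[[1, 0, 12], [0, 0, 0], -1], [[1, 0, 28], [0, 0, 0], -1], [[1, 0, 44], [0, 0, 0], -1], [[1, 0, 56], [0, 0, 0], -1], [[1, 0, 63], [0, 0, 0], -1], [[1, 0, 67], [0, 0, 0], -1], [[1, 0, 67], [0, 0, 0], -1], [[1, 0, 67], [0, 0, 0], -1]])

```text
time: 9.57
tool_pos: [0.4961, 0.2465, 0.0832]
ee_rot: [3.141, 0.001, 2.986]
wrist_force: [-0.1, -0.4, -2.4]
width: 0.0554
```

```bash
python3 -c "
from h import *
print('earlier',plane('scene',(411.5,112),.181))
shift([.496,.246,.069])
z=status.get_obs()['tool_pos'][2]
im=viewer.snapshot('scene')
for c,s in blobs(im,(90,50,40),(115,255,255),(375,105,440,190)): print(c,s,plane('scene',c,z-.0094+.041))
o=im[100:190,345:465,::-1];cv2.imwrite('pics/low.png',cv2.resize(o,(800,600)))"
```

```text
earlier [0.50114072 0.24566387 0.181     ]
t 9.575 tcp [0.4961 0.2465 0.0832] rot [3.1409e+00 1.1000e-03 2.9859e+00] jaw deg 81.1 w 0.0554 F [-0.1 -0.4 -2.4]
shift mm [-0.  -0.6 14.2]
[406.144 132.632] [ 24  23  16  10 125] [0.49734713 0.24632908 0.11475458]
```

View pics/low.png

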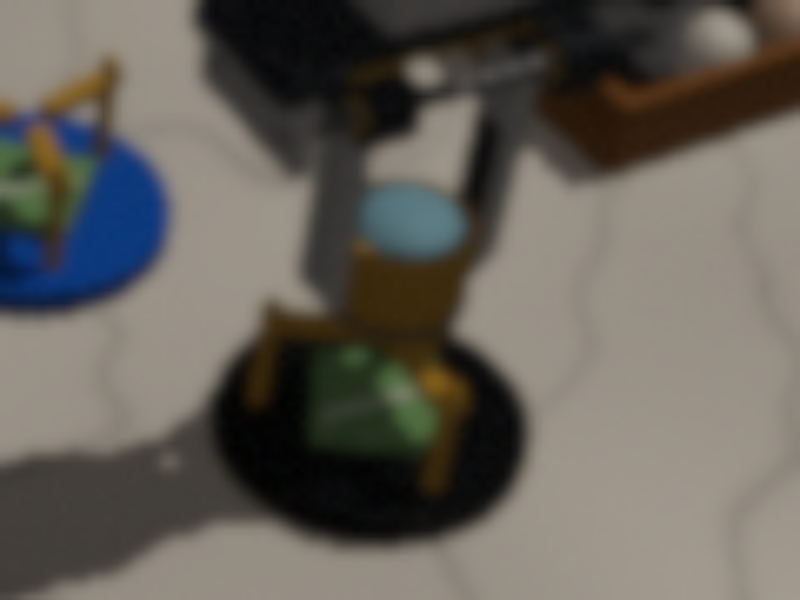

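The loupe hangs level about 14 mm over the arms, with its glass at crop (413,222). The ray gives (0.497, 0.246), within 2 mm of the stand's centre. I'll lower slowly and watch the force.

move_arm(targets=[[[0, 0, 4], [0, 0, 0], -1], [[0, 0, 8], [0, 0, 0], -1], [[0, 0, 10], [0, 0, 0], -1], [[0, 0, 12], [0, 0, 0], -1], [[0, 0, 12], [0, 0, 0], -1], [[0, 0, 12], [0, 0, 0], -1]])

```text
time: 10.38
tool_pos: [0.4958, 0.2464, 0.0706]
ee_rot: [3.141, 0.0, 2.986]
wrist_force: [0.0, 0.6, -3.1]
width: 0.0553
```

move_arm(targets=[[[0, 0, 0.5], [0, 0, 0], -1], [[0, 0, 1], [0, 0, 0], -1], [[0, 0, 1], [0, 0, 0], -1]])

```text
time: 10.75
tool_pos: [0.4956, 0.2463, 0.0695]
ee_rot: [3.142, -0.0, 2.986]
wrist_force: [-0.3, -0.3, -3.1]
width: 0.0555
```

move_arm(targets=[[[0, 0, 0.5], [0, 0, 0], -1], [[0, 0, 1], [0, 0, 0], -1], [[0, 0, 1], [0, 0, 0], -1]])

```text
time: 11.12
tool_pos: [0.4957, 0.2464, 0.0694]
ee_rot: [3.141, 0.0, 2.986]
wrist_force: [-2.8, -1.1, 4.2]
width: 0.0554
```

Contact: the vertical force went from −3 to +4 N. I'll open gradually, then retreat upward.

move_arm(targets=[[[0, 0, 0], [0, 0, 0], 0.3], [[0, 0, 0], [0, 0, 0], 0.4], [[0, 0, 0], [0, 0, 0], 0.6], [[0, 0, 0], [0, 0, 0], 0.7], [[0, 0, 0], [0, 0, 0], 0.7], [[0, 0, 0], [0, 0, 0], 0.7]])

```text
time: 11.88
tool_pos: [0.4957, 0.2463, 0.0685]
ee_rot: [3.141, -0.0, 2.986]
wrist_force: [0.4, 0.7, -0.0]
width: 0.0795
```

move_arm(targets=[[[0, 0, -5], [0, 0, 0], 0.7], [[0, 0, -15], [0, 0, 0], 0.7], [[0, 0, -35], [0, 0, 0], 0.7], [[0, 0, -65], [0, 0, 0], 0.7], [[0, 0, -95], [0, 0, 0], 0.7], [[0, 0, -120], [0, 0, 0], 0.7], [[-25, -20, -130], [0, 0, 0], 0.7], [[-60, -60, -130], [0, 0, 0], 0.7], [[-90, -110, -130], [0, 0, 0], 0.7], [[-110, -150, -130], [0, 0, 0], 0.7], [[-120, -170, -130], [0, 0, 0], 0.7], [[-120, -170, -130], [0, 0, 0], 0.7], [[-120, -170, -130], [0, 0, 0], 0.7]])

```text
time: 13.5
tool_pos: [0.5875, 0.0612, 0.1988]
ee_rot: [3.141, -0.0, 2.987]
wrist_force: [0.5, 0.6, -0.1]
width: 0.0801
```

Run:
```python
from h import *
shift([0.5,0,.2])
out=[]
for n,b,bx in(("top",(130,150,240,250),(150,165,225,235)),("scene",(345,100,465,190),(375,105,440,190))):
  im=viewer.snapshot(n)
  for c,s in blobs(im,(90,50,40),(115,255,255),bx): print(n,c,s,plane(n,c,.102).round(4))
  x0,y0,x1,y1=b;out.append(cv2.resize(im[y0:y1,x0:x1,::-1],(400,330)))
  for c,s in blobs(im,(90,50,40),(115,255,255),(395,180,455,225) if n=="top" else (195,225,235,255)): print("black",n,c)
cv2.imwrite("pics/fin.png",cv2.convertScaleAbs(np.hstack(out),alpha=1.5))
```

```text
t 13.5 tcp [0.5875 0.0612 0.1988] rot [ 3.1405 -0.      2.9872] jaw deg 81.2 w 0.0801 F [ 0.5  0.6 -0.1]
shift mm [ 77.  -74.   -1.3]
black top [434.48623853 203.06422018]
scene [405.19101124 136.93258427] [25 28 12  9 89] [0.4984 0.245  0.102 ]
black scene [216.08433735 239.05421687]
```

View pics/fin.png

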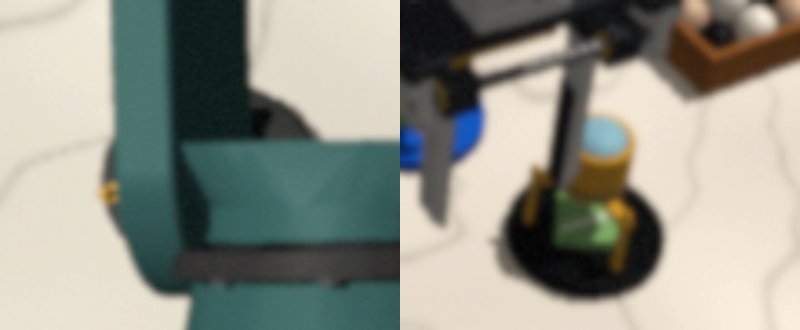

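The arm hides the stand in the top view (left half). In the scene view the loupe sits on the arms at crop (605,155), partly behind a finger. I'll move the arm clear and check again.

move_arm(targets=[[[0, -30, 0], [0, 0, 0], 0.7], [[0, -80, 0], [0, 0, 0], 0.7], [[0, -130, 0], [0, 0, 0], 0.7], [[0, -180, 0], [0, 0, 0], 0.7], [[0, -220, 0], [0, 0, 0], 0.7], [[0, -250, 0], [0, 0, 0], 0.7], [[0, -250, 0], [0, 0, 0], 0.7], [[0, -250, 0], [0, 0, 0], 0.7]])

```text
time: 14.6
tool_pos: [0.5493, -0.1857, 0.1986]
ee_rot: [3.141, 0.0, 2.987]
wrist_force: [-0.3, -0.1, -0.7]
width: 0.08
```

Run:
```python
from h import *
shift([0.5,0,.2])
out=[]
for n,b,bx in(("top",(130,150,240,250),(150,165,225,235)),("scene",(345,100,465,190),(375,105,440,190))):
  im=viewer.snapshot(n)
  for c,s in blobs(im,(90,50,40),(115,255,255),bx): print(n,c,s,plane(n,c,.102).round(4))
  x0,y0,x1,y1=b;out.append(cv2.resize(im[y0:y1,x0:x1,::-1],(400,330)))
cv2.imwrite("pics/fin2.png",cv2.convertScaleAbs(np.hstack(out),alpha=1.5))
```

```text
t 14.6 tcp [ 0.5493 -0.1857  0.1986] rot [3.1407e+00 1.0000e-04 2.9873e+00] jaw deg 81.2 w 0.08 F [-0.3 -0.1 -0.7]
shift mm [ 77.2 175.9  -1.3]
top [176.03767123 197.83561644] [ 17  24  19  19 292] [0.4955 0.2457 0.102 ]
scene [404.64948454 136.8556701 ] [23 28 14  9 97] [0.4974 0.2441 0.102 ]
```

View pics/fin2.png

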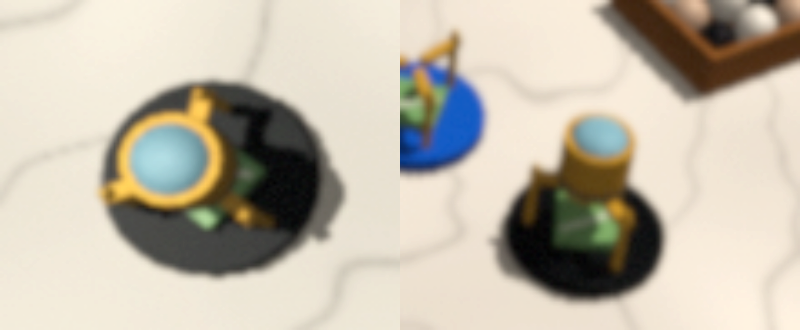

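The loupe (crop (168,158) in top, (602,135) in scene) stands upright, centred between the three posts, and the arm is clear of it. I'll hand in.

```bash
python3 -c "
from bench import order
print(order.close_job())"
```

```text
the job is handed in; nothing more can be done
None
```

The brass loupe is on the black-based viewing stand, glass up and let go. I lowered it until the arms took about 7 N, opened the fingers and moved the arm clear. I handed the job in at about 14.7 s; it gave no verdict.

**Position:** the top view puts the loupe at (0.4955, 0.2457) and the scene view at (0.497, 0.244). The stand's centre measures about (0.496, 0.246), so it is centred within about 2–3 mm.

**Level and height:** I judged these from the pictures and from the height at contact, about 60 mm above the counter. I did not measure the tilt directly.

**Bystanders:** the black loupe's image stayed within half a pixel of where it started, checked after release. I did not re-measure the alabaster box, but the arm and the carried loupe passed well above it.

**Checks that failed or disagreed:**
- The first top view after release was blocked by the arm, so I moved it away and looked again.
- For the stand's centre, the scene view's post tips gave x = 0.501. The other three measurements gave 0.495–0.496, which I used.

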